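# Pack a two-layer dental case box

### The arm

A 6-joint arm with a two-finger parallel gripper is mounted at the origin on the work surface. World frame = base frame: x ahead of the robot, y to its left, z up, the work surface at z = 0. Lengths are in m, angles in degrees, forces in N, time in s.
With the tool pointing down it reaches from about 0.35 to 0.875 m from the base axis. Payload 4.2 kg.
Tool frame: the origin (TCP) lies midway between the tips of the shut fingers; the grasp point (between the pads) lies 19 mm behind it; z points along the fingers, y is the line along which they close (so a half turn about z gives the same grasp; the last joint's range is limited). The gripper opens to 87 mm and grips with 3 to 60 N. Pads are 19 mm wide; open, the fingers measure 117 mm over their backs; the gripper's body (75 mm by 190 mm) begins 51 mm behind the grasp point.
Start: joints at [-49.526, 22.042, 0.453, 0, -68.411, -14.817], TCP at [0.271, -0.563, 0.223] pointing down, gripper open.
Joint ranges: [-179.83, 179.83], [-69.29, 118.12], [-61.27, 80.66], [-181.25, 117.63], [-171.15, -9.14], [-177.46, 177.46]. Speed limits (degrees/s): [159.86, 159.86, 180, 180, 180, 180].

### API

Orientations are given as a 3x3 rotation matrix whose columns are the frame's x, y, z axes.
In Python, from station import r, sensors, capture gives the robot as it stands (r), with the cameras as plain functions and the readings (sensors).
- The arm moves only by the shell command python3 steer.py 'ROWS'. ROWS is one flat JSON list of numbers that holds 1 to 8 rows one after another, with no inner brackets; each row has 7 numbers: the opening from 0.0 (shut) to 1.0 (fully open), then dx, dy, dz in m, then a rotation vector rx, ry, rz in degrees; each row is the pose to reach, as a shift and turn from the pose commanded when the command began, along the tool's axes at that moment; what a row does not reach only later rows make up. A row lasts 1/10 s, in which the tool goes at most 0.05 m and 8.59 degrees, less where a joint would pass 70% of its speed; a pose out of reach is approached as far as the arm can. The fingers move at their own pace and stop on an object; the grip force is fixed at half the most. Time passes only in rows, so rows that do not move let the fingers close. It prints the time, the measured TCP pose, the force, the opening and the grip force at its end. Input that does not fit is refused with a message, and nothing moves.
- sensors.sense(): the state, without advancing time (a new reading comes with each control period).
- capture(name): name is "scene" or "top" or "wrist"; returns a dict with "pixels" (420x560x3 uint8, red, green, blue), "z_map" (420x560 float32, m along the optical axis (not along the pixel's ray), 0 where there is no reading), "K" (3x3 intrinsics, pixels), "distortion" ([k1, k2, p1, p2, k3] as OpenCV has them; the pictures are not rectified), "world_from_camera" (4x4, takes a point from camera to world coordinates). Camera axes: x right, y up, looking along -z (the intrinsics and any distortion apply to the point x, -y, -z); pixel columns grow to the right and rows downward; lengths in m; the calibration is good to about 2 mm. A picture is of the moment at which its call begins.
- r.finish_job(): hands the job in; it is judged then, once.
The state is a dict: "time_s": time; "joints": joint angles; "joint_velocities": joint speeds; "effort": joint torques, N m; "tcp_pos": TCP position; "ee_rot": TCP orientation; "wrist_force": force on the tool from outside, world axes, zero at the start; "moment": the same for the moment, N m; "gripper_width": opening from 0.0 (shut) to 1.0 (fully open); "gripper_force": force on a finger pad.
Only numpy, scipy, OpenCV 4.12 (cv2) and the standard library are available. Lean on these libraries where they do the work, as an engineer would, in place of code of your own. Each camera call takes 0.05 s, during which the arm holds its last target. There are 200 camera calls.

### The job

Pack the open grey case box in two layers: first put the loose rectangular plaster mounting plate flat in the well at the bottom, then fit the plywood divider over it so that it lies level on the two ledges inside the box, and last stand the brass incisal guide upright on the divider, on either side of its grip bar.

Things in the scene. Friction and masses are not known exactly. Their poses are not given: they have to be found in the camera images.
- case: Open grey plastic box with a black floor, fixed to the bench, 180 (x) x 140 (y) x 66 mm high, walls and floor 5 mm. Origin: centre of its underside, on the bench; z up. Inside 170 x 130 mm. At each x end a solid ledge 30 mm wide spans the inside, its top 41 mm above the bench; between them is the bottom well, 110 (x) x 130 (y) mm, 36 mm deep. The rim is 25 mm above the ledges.
- plate: White plaster mounting plate lying flat on the bench: a rectangular block 66 (x) x 44 (y) x 30 mm high with a flush 18 mm steel disc in its top; about 110 g. Origin: centre of its underside; z up. (Not the round plaster plate held in the vise at the bench edge.)
- divider: Plywood sheet 146 (x) x 106 (y) x 5 mm with an upright wooden grip bar in its middle, 12 mm thick (x), 60 mm long (y), top 39 mm above the sheet's underside; about 100 g, bar up on the bench. Origin: centre of the underside; z up. In the box its x lies along the box's x, ends on the ledges, 12 mm free all round; either way round.
- guide: Brass incisal guide: a round foot 40 mm across and 10 mm high with an upright square post 16 x 16 mm in its middle, 36 mm high in all; about 120 g, standing on the bench. Origin: centre of its underside; z up; its x and y are square to the faces of the post.

How it is judged:
By the outcome, as a careful person would: the job done as asked, in the order asked, and still so for the second after the job is handed in, with the robot touching nothing.
It also fails if it takes over 64 s, if anything falls off the work surface, if the arm or the gripper's body presses on something with over 40 N, if the wrist force passes 120 N, or if a joint passes its speed limit or range.

## Working session

There is one attempt and no reset: what is moved stays moved. The work goes in short steps, Python scripts to look and compute and a shell command to move; the robot and the scene stay as the last step left them, time stands still between calls to the robot, and variables do not carry over. Pictures are saved under pics/ and viewed, at most 10 in all, crops included, and the job is handed in when it is done.

```bash
ls; mkdir -p pics
cat > h.py <<'E'
import numpy as np, cv2
from station import r, sensors, capture
def save(n,f):
    c=capture(n); cv2.imwrite('pics/'+f,c['pixels'][:,:,::-1]); np.savez('pics/'+f+'.npz',**{k:np.array(v) for k,v in c.items()}); return c
def load(f): return dict(np.load('pics/'+f+'.npz'))
def cast(c,uv,z):
    n=cv2.undistortPoints(np.array(uv,float).reshape(-1,1,2),c['K'],c['distortion']).reshape(-1,2)
    d=np.c_[n[:,0],-n[:,1],-np.ones(len(n))]@c['world_from_camera'][:3,:3].T
    o=c['world_from_camera'][:3,3]
    return o+d*((z-o[2])/d[:,2])[:,None]
def cloud(c):
    v,u=np.mgrid[:420,:560]
    n=cv2.undistortPoints(np.c_[u.ravel(),v.ravel()].astype(float).reshape(-1,1,2),c['K'],c['distortion']).reshape(-1,2)
    p=np.c_[n[:,0],-n[:,1],-np.ones(len(n))]*c['z_map'].reshape(-1,1)
    return (p@c['world_from_camera'][:3,:3].T+c['world_from_camera'][:3,3]).reshape(420,560,3)
E
python3 - <<'E'
from h import *
s=sensors.sense(); print(s['time_s'],s['tcp_pos'],np.round(s['ee_rot'],3),s['gripper_width'])
save('top','top0.png');save('scene','scene0.png')
E
```

```text
pics
station.py
steer.py
0.0 [ 0.27037669 -0.56281536  0.22146177] [[-0.901 -0.433 -0.001]
 [-0.433  0.901  0.002]
 [ 0.     0.002 -1.   ]] 1.0015514242696455
```

View pics/top0.png

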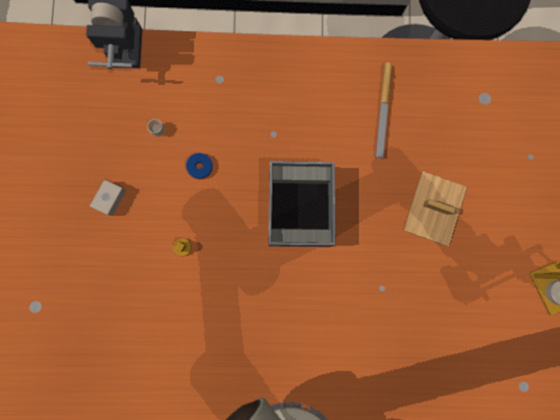

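View pics/scene0.png

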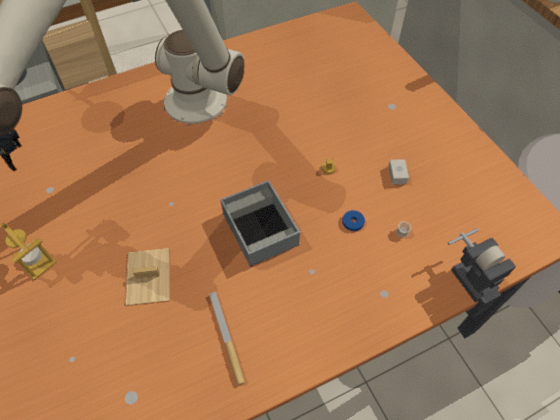

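The top view shows the plate at (107,198), guide at (182,247), case at (302,204) and divider at (436,209). The round plate, in the vise at (115,30), is to be left alone. Next I measure these.

Run:
```python
from h import *
c=load('top0.png'); P=cloud(c); Z=P[:,:,2]; hsv=cv2.cvtColor(c['pixels'],cv2.COLOR_RGB2HSV)
print('cam',c['world_from_camera'].round(3).tolist(),'K',c['K'].round(1).tolist())
print('bench z',np.median(Z[280:340,100:160]),np.median(Z[250:280,380:430]))
def win(m,x0,x1,y0,y1):
    o=np.zeros_like(m,np.uint8); o[y0:y1,x0:x1]=m[y0:y1,x0:x1]; return o
def rect(m,z,name):
    cs,_=cv2.findContours(m,cv2.RETR_EXTERNAL,cv2.CHAIN_APPROX_NONE); k=max(cs,key=cv2.contourArea)
    w=cast(c,k.reshape(-1,2),z)[:,:2]
    q=cv2.minAreaRect((w*1000).astype(np.float32)); print(name,'ctr',np.round(q[0],1),'size',np.round(q[1],1),'ang',round(q[2],1),'uv',cv2.boundingRect(k))
    return k
print('plate z',np.median(Z[194:202,103:111]))
rect(win(Z>.022,80,135,170,225),.03,'plate depth')
rect(win((hsv[:,:,1]<90)&(hsv[:,:,2]>90),80,135,170,225),.03,'plate col')
rect(win(Z>.05,250,350,145,260),.066,'case depth')
H=hsv[209:212,415:420].reshape(-1,3);print('div hsv',H[:4].tolist(),'bench',hsv[300,200:202].tolist(), 'guide',hsv[247,178:187].tolist())
print('div z',Z[225,430],'bar z',Z[207,436:448].round(3))
rect(win((hsv[:,:,1]<170)&(hsv[:,:,2]>90),395,475,165,255),.005,'div col')
rect(win(Z>.0025,395,475,165,255),.005,'div depth')
rect(win(Z>.025,395,475,165,255),.039,'bar depth')
rect(win((hsv[:,:,0]>16),165,200,230,265),.01,'guide col')
rect(win(Z>.005,165,200,230,265),.01,'guide depth')
rect(win(Z>.022,165,200,230,265),.036,'post depth')
def up(x0,x1,y0,y1,f):return cv2.resize(c['pixels'][y0:y1,x0:x1,::-1],(390,290),interpolation=cv2.INTER_CUBIC)
cv2.imwrite('pics/z.png',np.vstack([np.hstack([up(80,135,178,219,0),up(155,210,227,268,0)]),np.hstack([up(385,491,170,249,0),up(245,357,160,243,0)])]))
```

```text
cam [[0.019, 0.99, -0.138, 0.382], [-0.999, 0.023, 0.029, 0.05], [0.032, 0.137, 0.99, 0.939], [0.0, 0.0, 0.0, 1.0]] K [[416.3, 0.0, 282.4], [0.0, 416.3, 213.4], [0.0, 0.0, 1.0]]
bench z -0.0008417045933323819 -0.00018203055323090522
plate z 0.028920035841177583
plate depth ctr [535.3 407.2] size [48.2 68. ] ang 64.5 uv (90, 180, 34, 35)
plate col ctr [535.9 408.4] size [44.7 66.1] ang 66.1 uv (90, 180, 32, 35)
case depth ctr [527.  -14.5] size [180.5 140.1] ang 0.1 uv (268, 161, 67, 85)
div hsv [[16, 126, 166], [16, 127, 169], [16, 121, 169], [16, 125, 169]] bench [[11, 181, 179], [11, 182, 171]] guide [[19, 196, 169], [19, 197, 168], [20, 200, 168], [19, 195, 169], [20, 202, 145], [19, 204, 101], [19, 205, 72], [19, 199, 86], [19, 194, 109]]
div z 0.00440526787915696 bar z [0.036 0.034 0.037 0.039 0.038 0.036 0.037 0.037 0.04  0.041 0.038 0.038]
div col ctr [ 532.3 -325.1] size [110.4 149.7] ang 71.3 uv (403, 171, 65, 76)
div depth ctr [ 530.1 -324.7] size [107.9 148.3] ang 70.9 uv (403, 172, 64, 74)
bar depth ctr [ 530.3 -323. ] size [61.7 15.7] ang 70.2 uv (426, 199, 29, 15)
guide col ctr [430.6 244.7] size [35.2 37.3] ang 1.1 uv (173, 239, 18, 17)
guide depth ctr [431.2 243.2] size [37.9 38.1] ang 47.2 uv (173, 238, 19, 18)
post depth ctr [430.7 242.4] size [18.4 16. ] ang 64.7 uv (175, 242, 11, 10)
```

View pics/z.png

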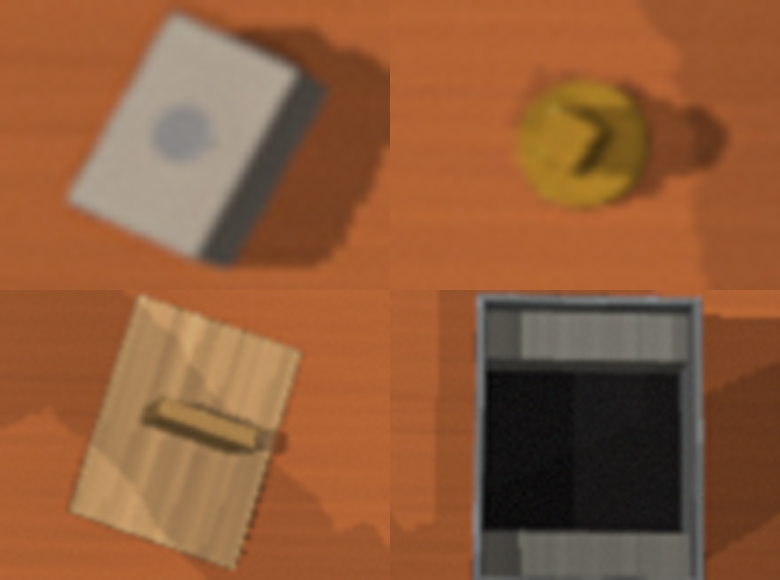

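The crops confirm the plate's long axis near -24.5°, the divider's near -19°, the case square to the world, and the guide post turned by about 50°. Next I plan the approach to the plate.

```bash
cat >> h.py <<'E'
def plan(*wps):
    "waypoints x,y,z,yaw of tool y (deg, world): print tool-frame shift and rz per command"
    s=sensors.sense(); p=s['tcp_pos']; R=s['ee_rot']; a=np.degrees(np.arctan2(R[1,1],R[0,1]))
    for w in wps:
        d=R.T@(np.array(w[:3])-p); t=a-w[3]
        print('shift',d.round(4),'rz',round(t,1),'dist',round(np.linalg.norm(d),3))
        k=np.radians(w[3]); p=np.array(w[:3]); a=w[3]
        R=np.array([[np.sin(k),np.cos(k),0],[-np.cos(k),np.sin(k),0],[0,0,-1]])
        R=R
E
python3 - <<'E'
from h import *
s=sensors.sense();R=s['ee_rot'];k=np.arctan2(R[1,1],R[0,1]);print(R[:,0].round(3),np.sin(k),-np.cos(k))
plan((.42,-.22,.22,175.7),(.50,.12,.22,235.7),(.5355,.408,.12,245.5))
E
```

```text
[-0.901 -0.433  0.   ] 0.9014668453585838 0.43284815665455145
shift [-0.2833  0.2444  0.002 ] rz -60.1 dist 0.374
shift [ 0.345  -0.0543  0.    ] rz -60.0 dist 0.349
shift [ 0.133  -0.2579  0.1   ] rz -9.8 dist 0.307
```

```bash
sed -i 's/\[\[np.sin(k),np.cos(k),0\],\[-np.cos(k),np.sin(k),0\]/[[-np.sin(k),np.cos(k),0],[np.cos(k),np.sin(k),0]/; /^        R=R$/d' h.py
python3 - <<'E'
from h import *
plan((.42,-.22,.22,175.7),(.50,.12,.22,235.7),(.5355,.408,.12,245.5))
E
python3 steer.py '[1,-0.035,0.03,0,0,0,-7.5,1,-0.07,0.06,0,0,0,-15,1,-0.105,0.09,0,0,0,-22.5,1,-0.14,0.12,0,0,0,-30,1,-0.175,0.15,0,0,0,-37.5,1,-0.21,0.18,0,0,0,-45,1,-0.245,0.21,0,0,0,-52.5,1,-0.28,0.24,0,0,0,-60]'
python3 -c "
from h import *
print(sensors.sense()['joints']); plan((.50,.12,.22,235.7),(.5355,.408,.12,245.5))"
```

```text
shift [-0.2833  0.2444  0.002 ] rz -60.1 dist 0.374
shift [-0.345  -0.0543  0.    ] rz -60.0 dist 0.349
shift [-0.133  -0.2579  0.1   ] rz -9.8 dist 0.307
time_s: 0.9
tcp_pos: [0.4192, -0.2239, 0.2224]
ee_rot: [[-0.07, -0.998, -0.0], [-0.998, 0.07, 0.0], [-0.0, 0.0, -1.0]]
wrist_force: [0.5, -0.0, -0.4]
gripper_width: 1.002
gripper_force: 0.0
[-8.46477579e+00  7.33825965e+00 -1.97381205e+01 -9.82382073e-03
 -6.29390894e+01  4.42983027e+00]
shift [-0.3487 -0.0563  0.0024] rz -59.7 dist 0.353
shift [-0.133  -0.2579  0.1   ] rz -9.8 dist 0.307
```

```bash
python3 steer.py '[1,-0.044,-0.007,0,0,0,-7.5,1,-0.088,-0.014,0,0,0,-15,1,-0.131,-0.021,0,0,0,-22.5,1,-0.175,-0.028,0,0,0,-30,1,-0.218,-0.035,0,0,0,-37.5,1,-0.262,-0.042,0,0,0,-45,1,-0.306,-0.049,0,0,0,-52.5,1,-0.349,-0.056,0,0,0,-60]' >/dev/null
python3 steer.py '[1,-0.016,-0.032,0,0,0,-1,1,-0.033,-0.064,0,0,0,-3,1,-0.05,-0.096,0,0,0,-4,1,-0.066,-0.129,0.01,0,0,-5,1,-0.083,-0.161,0.03,0,0,-6,1,-0.1,-0.193,0.05,0,0,-7,1,-0.116,-0.225,0.07,0,0,-8,1,-0.133,-0.258,0.09,0,0,-9.5]'
python3 -c "
from h import *
save('wrist','w1.png'); plan((.5355,.408,.05,245.5))"
```

```text
time_s: 2.5
tcp_pos: [0.5368, 0.4071, 0.1311]
ee_rot: [[0.908, -0.419, -0.001], [-0.419, -0.908, -0.001], [-0.0, 0.001, -1.0]]
wrist_force: [1.3, -0.0, 0.3]
gripper_width: 0.999
gripper_force: 0.0
shift [0.001  0.003  0.0761] rz -360.1 dist 0.076
```

View pics/w1.png

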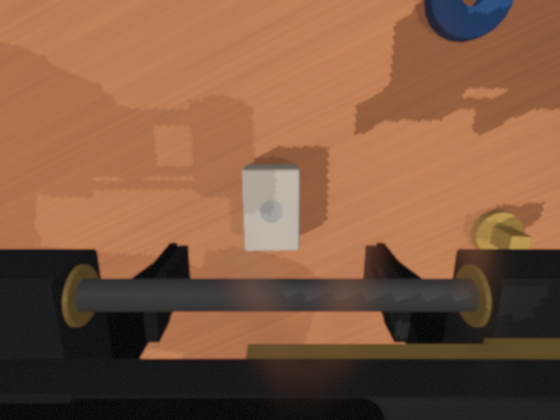

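The wrist view shows the plate at (271,207), square between the fingers, and the guide at (500,235). I'll cast both from this view.

Run:
```python
from h import *
c=load('w1.png'); P=cloud(c);Z=P[:,:,2];hsv=cv2.cvtColor(c['pixels'],cv2.COLOR_RGB2HSV)
def rect(m,z,name,x0,x1,y0,y1):
    o=np.zeros(m.shape,np.uint8);o[y0:y1,x0:x1]=m[y0:y1,x0:x1]
    cs,_=cv2.findContours(o,cv2.RETR_EXTERNAL,cv2.CHAIN_APPROX_NONE); k=max(cs,key=cv2.contourArea)
    q=cv2.minAreaRect((cast(c,k.reshape(-1,2),z)[:,:2]*1000).astype(np.float32)); print(name,[np.round(t,1) for t in q],cv2.boundingRect(k))
print(Z[215,255],hsv[215,255],hsv[160,270],hsv[220,490])
rect((hsv[:,:,1]<70)&(hsv[:,:,2]>110),.03,'plate',230,310,150,256)
rect(abs(Z-.029)<.005,.03,'plate depth',230,310,150,256)
rect(Z>.028,.036,'post',475,545,205,248)
```

```text
0.03003932759798894 [ 18  31 190] [ 11 148 122] [ 19 144 184]
plate [array([538.9, 409.9]), array([43.4, 67.6]), np.float64(65.8)] (242, 166, 58, 85)
plate depth [array([538.1, 410.1]), array([43.6, 66.1]), np.float64(65.8)] (242, 168, 58, 83)
post [array([438.4, 246.5]), array([21.8, 11.5]), np.float64(65.3)] (502, 233, 31, 15)
```

```bash
python3 steer.py '[1,0,-0.002,0.03,0,0,0,1,0,-0.002,0.06,0,0,0,1,0,-0.002,0.09,0,0,0,1,0,-0.002,0.11,0,0,0,1,0,-0.002,0.12,0,0,0,1,0,-0.002,0.126,0,0,0,1,0,-0.002,0.126,0,0,0]'
python3 steer.py '[0,0,0,0,0,0,0,0,0,0,0,0,0,0,0,0,0,0,0,0,0,0,0,0,0,0,0,0,0,0,0,0,0,0,0,0,0,0,0,0,0,0]'
```

```text
time_s: 3.25
tcp_pos: [0.5379, 0.4078, 0.0063]
ee_rot: [[0.907, -0.42, -0.0], [-0.42, -0.907, -0.0], [-0.0, 0.001, -1.0]]
wrist_force: [-0.9, -0.1, 0.5]
gripper_width: 1.001
gripper_force: 0.0
time_s: 3.85
tcp_pos: [0.5381, 0.4081, 0.0068]
ee_rot: [[0.907, -0.42, 0.001], [-0.42, -0.907, 0.001], [0.0, -0.001, -1.0]]
wrist_force: [0.8, 1.1, -0.6]
gripper_width: 0.539
gripper_force: 0.4
```

```bash
python3 steer.py '[0,0,0,0,0,0,0,0,0,0,0,0,0,0,0,0,0,0,0,0,0]'
python3 steer.py '[0,0,0,-0.02,0,0,0,0,0,0,-0.05,0,0,0,0,0,0,-0.08,0,0,0,0,0,0,-0.11,0,0,0,0,0,0,-0.13,0,0,0,0,0,0,-0.13,0,0,0]'
python3 -c "
from h import *
plan((.53,.2,.136,255),(.527,-.0145,.136,270),(.527,-.0145,.012,270))"
```

```text
time_s: 4.15
tcp_pos: [0.5382, 0.4082, 0.0068]
ee_rot: [[0.908, -0.42, 0.001], [-0.42, -0.908, 0.001], [0.0, -0.001, -1.0]]
wrist_force: [0.7, 1.3, 0.6]
gripper_width: 0.502
gripper_force: 30.0
time_s: 4.75
tcp_pos: [0.5391, 0.4089, 0.1399]
ee_rot: [[0.908, -0.42, 0.004], [-0.42, -0.908, 0.004], [0.002, -0.006, -1.0]]
wrist_force: [-0.9, -0.4, -1.7]
gripper_width: 0.507
gripper_force: 30.0
shift [0.0794 0.1935 0.003 ] rz -369.8 dist 0.209
shift [0.0526 0.208  0.    ] rz -15 dist 0.215
shift [0.    0.    0.124] rz 0 dist 0.124
```

```bash
python3 steer.py '[0,0.013,0.03,0,0,0,-2,0,0.03,0.07,0,0,0,-5,0,0.048,0.112,0,0,0,-8,0,0.066,0.154,0,0,0,-11,0,0.084,0.196,0,0,0,-15,0,0.102,0.238,0,0,0,-19,0,0.12,0.28,0,0,0,-22,0,0.135,0.315,0,0,0,-24.5]'
python3 -c "
from h import *
plan((.527,-.0145,.136,-90),(.527,-.0145,.012,-90))"
```

```text
time_s: 5.55
tcp_pos: [0.5261, 0.0627, 0.1347]
ee_rot: [[1.0, -0.005, -0.004], [-0.005, -1.0, -0.001], [-0.004, 0.001, -1.0]]
wrist_force: [-0.0, 0.6, -1.6]
gripper_width: 0.502
gripper_force: 30.0
shift [ 0.0013  0.0772 -0.0012] rz -0.3 dist 0.077
shift [0.    0.    0.124] rz 0 dist 0.124
```

```bash
python3 steer.py '[0,0,0.03,0,0,0,0,0,0,0.06,0,0,0,0,0,0,0.075,0,0,0,0,0,0,0.08,0,0,0,0,0,0,0.08,0,0,0,0,0,0,0.08,0,0,0,0]'
python3 -c "
from h import *
save('top','top1.png')
plan((.527,-.0145,.012,-90))"
```

```text
time_s: 6.15
tcp_pos: [0.5277, -0.0139, 0.1362]
ee_rot: [[1.0, -0.005, -0.0], [-0.005, -1.0, 0.0], [-0.0, -0.0, -1.0]]
wrist_force: [-0.9, 0.6, -2.2]
gripper_width: 0.502
gripper_force: 30.0
shift [-0.0007  0.0008  0.1243] rz -0.3 dist 0.124
```

```bash
python3 steer.py '[0,0,0,0.03,0,0,0,0,0,0,0.06,0,0,0,0,0,0,0.085,0,0,0,0,0,0,0.105,0,0,0,0,0,0,0.115,0,0,0,0,0,0,0.12,0,0,0,0,0,0,0.124,0,0,0,0,0,0,0.124,0,0,0]'
python3 steer.py '[0.3,0,0,0,0,0,0,0.75,0,0,0,0,0,0,0.75,0,0,0,0,0,0,0.75,0,0,0,0,0,0,0.75,0,0,0,0,0,0]'
```

```text
time_s: 7.0
tcp_pos: [0.528, -0.0144, 0.0129]
ee_rot: [[1.0, -0.006, 0.001], [-0.006, -1.0, 0.0], [0.001, -0.0, -1.0]]
wrist_force: [0.5, -0.0, -0.6]
gripper_width: 0.504
gripper_force: 30.0
time_s: 7.5
tcp_pos: [0.5278, -0.0147, 0.0128]
ee_rot: [[1.0, -0.006, 0.001], [-0.006, -1.0, 0.0], [0.001, -0.0, -1.0]]
wrist_force: [-0.8, -0.9, 0.1]
gripper_width: 0.728
gripper_force: 0.0
```

```bash
python3 steer.py '[0.8,0,0,-0.02,0,0,0,0.8,0,0,-0.05,0,0,0,0.8,0,0,-0.09,0,0,0,1,0,0,-0.12,0,0,0,1,0,0,-0.14,0,0,0,1,0,0.04,-0.14,0,0,8,1,0,0.08,-0.14,0,0,16,1,0,0.12,-0.14,0,0,24]' >/dev/null
python3 -c "
from h import *
s=sensors.sense();print(s['joints'].round(1))
plan((.52,-.324,.14,-199))"
```

```text
[  2.6  17.8 -16.8  -0.  -55.4  62.8]
shift [0.0722 0.1741 0.013 ] rz 84.4 dist 0.189
```

```bash
python3 steer.py '[1,0.009,0.022,0,0,0,8,1,0.018,0.044,0,0,0,16,1,0.027,0.065,0,0,0,24,1,0.036,0.087,0,0,0,32,1,0.045,0.109,0,0,0,40,1,0.054,0.131,0,0,0,48,1,0.063,0.152,0,0,0,56,1,0.072,0.174,0,0,0,64]' 
python3 steer.py '[1,0,0,0,0,0,8,1,0,0,0,0,0,16,1,0,0,0,0,0,19,1,0,0,0,0,0,19]'
python3 - <<'E'
from h import *
print(sensors.sense()['joints'].round(1))
c=save('wrist','w2.png'); P=cloud(c);Z=P[:,:,2];ok=(abs(Z-.038)<.006)&(abs(P[:,:,0]-.53)<.05)&(abs(P[:,:,1]+.324)<.05)
print(ok.sum()); q=cv2.minAreaRect((P[ok][:,:2]*1000).astype(np.float32));print(q)
hz=np.hypot(P[:,:,0]-.53,P[:,:,1]+.324)<.1
save('top','top2.png')
c=load('top2.png');P=cloud(c);w=(abs(P[:,:,0]-.527)<.054)&(abs(P[:,:,1]+.0145)<.064)&(abs(P[:,:,2]-.035)<.006)
hsv=cv2.cvtColor(c['pixels'],cv2.COLOR_RGB2HSV);w&=hsv[:,:,2]>100
print('plate in well',w.sum(),cv2.minAreaRect((P[w][:,:2]*1000).astype(np.float32)),np.median(P[w][:,2]),P[w][:,2].std())
E
```

```text
time_s: 9.1
tcp_pos: [0.5206, -0.3238, 0.1525]
ee_rot: [[0.023, -1.0, -0.0], [-1.0, -0.023, 0.0], [-0.0, 0.0, -1.0]]
wrist_force: [-0.8, 0.6, 0.0]
gripper_width: 1.001
gripper_force: 0.0
time_s: 9.5
tcp_pos: [0.5206, -0.323, 0.1524]
ee_rot: [[-0.298, -0.954, -0.0], [-0.954, 0.298, 0.0], [-0.0, 0.0, -1.0]]
wrist_force: [0.4, 0.1, -0.1]
gripper_width: 1.001
gripper_force: 0.0
[-16.7  24.   -7.   -0.  -59.   -0.6]
1067
((533.4454345703125, -325.19189453125), (59.75965118408203, 11.954360008239746), 71.34976196289062)
plate in well 585 ((523.9991455078125, -15.498424530029297), (65.49324798583984, 42.26795196533203), 0.5679196119308472) 0.03431032093164954 0.0017317504077718068
```

View pics/w2.png

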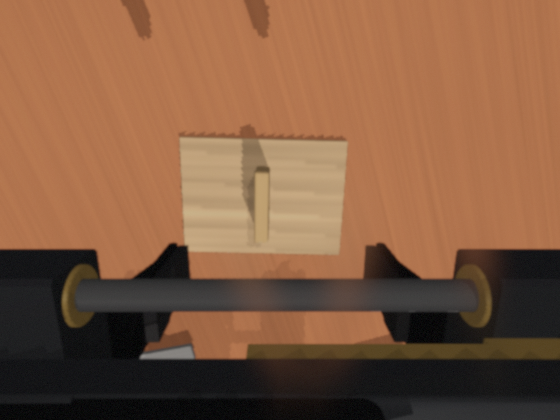

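View pics/top2.png

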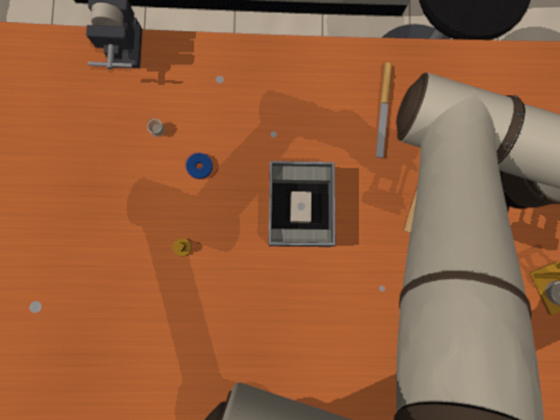

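The plate lies flat, centred in the well (301,206). The wrist view shows the divider at about (263,195) with its grip bar square to the fingers. Next I grasp the bar.

```bash
python3 -c "
from h import *
plan((.532,-.3245,.010,161.3))"
```

```text
shift [-0.0018 -0.0113  0.1425] rz 1.4 dist 0.143
```

```bash
python3 steer.py '[0.6,-0.002,-0.011,0.03,0,0,1.4,0.6,-0.002,-0.011,0.065,0,0,1.4,0.6,-0.002,-0.011,0.1,0,0,1.4,0.6,-0.002,-0.011,0.125,0,0,1.4,0.6,-0.002,-0.011,0.135,0,0,1.4,0.6,-0.002,-0.011,0.142,0,0,1.4,0.6,-0.002,-0.011,0.142,0,0,1.4]'
python3 steer.py '[0,0,0,0,0,0,0,0,0,0,0,0,0,0,0,0,0,0,0,0,0,0,0,0,0,0,0,0,0,0,0,0,0,0,0,0,0,0,0,0,0,0,0,0,0,0,0,0,0]'
```

```text
time_s: 10.3
tcp_pos: [0.5321, -0.3243, 0.0106]
ee_rot: [[-0.321, -0.947, -0.0], [-0.947, 0.321, -0.0], [0.0, -0.0, -1.0]]
wrist_force: [0.0, -0.2, 0.2]
gripper_width: 0.605
gripper_force: 0.0
time_s: 11.0
tcp_pos: [0.5321, -0.3244, 0.0108]
ee_rot: [[-0.321, -0.947, 0.001], [-0.947, 0.321, -0.0], [0.0, -0.001, -1.0]]
wrist_force: [-0.2, 1.3, 0.7]
gripper_width: 0.137
gripper_force: 30.0
```

```bash
python3 steer.py '[0,0,0,-0.02,0,0,0,0,0,0,-0.05,0,0,0,0,0,0,-0.08,0,0,0,0,0,0,-0.11,0,0,0,0,0,0,-0.13,0,0,0,0,0,0,-0.13,0,0,0]'
python3 -c "
from h import *
plan((.528,-.0145,.135,180))"
```

```text
time_s: 11.6
tcp_pos: [0.5336, -0.325, 0.144]
ee_rot: [[-0.321, -0.947, 0.006], [-0.947, 0.321, -0.003], [0.0, -0.007, -1.0]]
wrist_force: [-0.0, 1.2, -0.2]
gripper_width: 0.134
gripper_force: 30.0
shift [-0.2923  0.105   0.0081] rz -18.7 dist 0.311
```

```bash
python3 steer.py '[0,-0.03,0.01,0,0,0,-1.5,0,-0.075,0.027,0,0,0,-5,0,-0.12,0.043,0,0,0,-8,0,-0.165,0.06,0,0,0,-11,0,-0.21,0.076,0,0,0,-14,0,-0.25,0.091,0,0,0,-17,0,-0.28,0.101,0,0,0,-18.7,0,-0.292,0.105,0,0,0,-18.7]'
python3 steer.py '[0,0,0,0,0,0,0,0,0,0,0,0,0,0]'
python3 - <<'E'
from h import *
plan((.528,-.0145,.135,180))
c=save('wrist','w3.png'); P=cloud(c);Z=P[:,:,2]
s=save('scene','scene3.png')
for n,c in (('w',c),('s',s)):
    P=cloud(c);m=(np.hypot(P[:,:,0]-.53,P[:,:,1]+.015)<.16)&(abs(P[:,:,2]-.062)<.007)
    q=P[m];print(n,len(q),q.min(0).round(4),q.max(0).round(4))
E
```

```text
time_s: 12.4
tcp_pos: [0.5253, -0.0116, 0.1393]
ee_rot: [[0.002, -1.0, -0.002], [-1.0, -0.002, 0.0], [-0.0, 0.002, -1.0]]
wrist_force: [0.7, -0.1, -0.5]
gripper_width: 0.137
gripper_force: 30.0
time_s: 12.6
tcp_pos: [0.5258, -0.0145, 0.1398]
ee_rot: [[-0.001, -1.0, -0.002], [-1.0, 0.001, -0.0], [0.0, 0.002, -1.0]]
wrist_force: [-0.4, 0.5, -1.2]
gripper_width: 0.137
gripper_force: 30.0
shift [-0.     -0.0022  0.0048] rz -0.1 dist 0.005
w 2967 [ 0.4393 -0.0855  0.055 ] [ 0.6198 -0.0599  0.0679]
s 448 [ 0.4384 -0.0843  0.055 ] [0.621  0.0571 0.069 ]
```

View pics/w3.png

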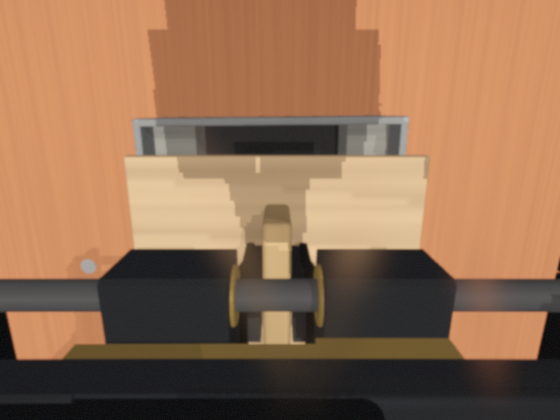

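The wrist view shows the divider square over the case; its front edge at row 157 is level. The case spans columns 137–406 and is centred at x≈0.529. Next I lower the divider.

```bash
python3 steer.py '[0,0,-0.003,0.01,0,0,0,0,0,-0.003,0.03,0,0,0,0,0,-0.003,0.05,0,0,0,0,0,-0.003,0.065,0,0,0,0,0,-0.003,0.075,0,0,0,0,0,-0.003,0.082,0,0,0,0,0,-0.003,0.086,0,0,0,0,0,-0.003,0.087,0,0,0]'
python3 steer.py '[0,0,0,0,0,0,0]'
```

```text
time_s: 13.5
tcp_pos: [0.5294, -0.0142, 0.0533]
ee_rot: [[-0.001, -1.0, -0.0], [-1.0, 0.001, -0.0], [0.0, 0.0, -1.0]]
wrist_force: [-0.5, -0.4, -1.2]
gripper_width: 0.132
gripper_force: 30.0
time_s: 13.6
tcp_pos: [0.5296, -0.014, 0.0539]
ee_rot: [[-0.001, -1.0, 0.001], [-1.0, 0.001, 0.0], [-0.0, -0.001, -1.0]]
wrist_force: [0.2, 0.1, -1.6]
gripper_width: 0.137
gripper_force: 30.0
```

```bash
python3 steer.py '[0,0,0,0.001,0,0,0,0,0,0,0.002,0,0,0,0,0,0,0.002,0,0,0]'
python3 steer.py '[0.4,0,0,0,0,0,0,0.4,0,0,0,0,0,0,0.4,0,0,0,0,0,0,0.4,0,0,0,0,0,0,0.4,0,0,-0.02,0,0,0,0.4,0,0,-0.05,0,0,0,0.6,0,0,-0.085,0,0,0,0.8,0,0,-0.11,0,0,0]'
python3 - <<'E'
from h import *
c=capture('wrist');P=cloud(c);Z=P[:,:,2]
m=(abs(P[:,:,0]-.529)<.07)&(abs(P[:,:,1]+.0145)<.05)&(abs(Z-.046)<.01)
q=P[m]; A=np.c_[q[:,0]-.529,q[:,1]+.0145,np.ones(len(q))];print(len(q),np.linalg.lstsq(A,q[:,2],rcond=None)[0])
plan((.49,.15,.16,160))
E
```

```text
time_s: 13.9
tcp_pos: [0.5293, -0.014, 0.0517]
ee_rot: [[-0.001, -1.0, 0.0], [-1.0, 0.001, 0.0], [-0.0, -0.0, -1.0]]
wrist_force: [-0.1, 1.5, -0.8]
gripper_width: 0.132
gripper_force: 30.0
time_s: 14.7
tcp_pos: [0.53, -0.014, 0.1638]
ee_rot: [[-0.0, -1.0, 0.003], [-1.0, 0.0, 0.0], [-0.0, -0.003, -1.0]]
wrist_force: [-0.4, 0.6, -0.2]
gripper_width: 0.505
gripper_force: 0.0
18028 [-0.00055054  0.00045681  0.04575467]
shift [-0.1638  0.0424  0.0077] rz -340.0 dist 0.169
```

```bash
python3 steer.py '[1,-0.03,0.011,0,0,0,4,1,-0.07,0.027,0,0,0,8,1,-0.11,0.042,0,0,0,12,1,-0.15,0.057,0,0,0,16,1,-0.19,0.073,0,0,0,20,1,-0.225,0.087,0.005,0,0,25,1,-0.25,0.096,0.01,0,0,30,1,-0.258,0.1,0.013,0,0,30]'
python3 steer.py '[1,0,0,0,0,0,0,1,0,0,0,0,0,0]'
python3 - <<'E'
from h import *
print(sensors.sense()['joints'].round(1))
c=save('wrist','w4.png');P=cloud(c);Z=P[:,:,2];n=np.hypot(P[:,:,0]-.432,P[:,:,1]-.244)<.035
for lo,hi,nm in((.031,.042,'post'),(.006,.014,'foot')):
    m=n&(Z>lo)&(Z<hi);q=P[m];print(nm,len(q),np.median(q[:,2]),cv2.minAreaRect((q[:,:2]*1000).astype(np.float32)))
g=(n&(Z>-1)).nonzero();v0,v1,u0,u1=g[0].min(),g[0].max(),g[1].min(),g[1].max();print(v0,v1,u0,u1)
cv2.imwrite('pics/w4c.png',cv2.resize(c['pixels'][v0:v1,u0:u1,::-1],None,fx=5,fy=5,interpolation=cv2.INTER_CUBIC))
E
```

```text
time_s: 15.55
tcp_pos: [0.4287, 0.246, 0.1482]
ee_rot: [[-0.498, -0.867, 0.0], [-0.867, 0.498, 0.0], [-0.0, 0.0, -1.0]]
wrist_force: [0.4, 0.2, -0.2]
gripper_width: 0.998
gripper_force: 0.0
time_s: 15.75
tcp_pos: [0.4296, 0.2434, 0.1485]
ee_rot: [[-0.5, -0.866, -0.0], [-0.866, 0.5, -0.001], [0.001, 0.0, -1.0]]
wrist_force: [-0.3, -0.1, -0.5]
gripper_width: 1.003
gripper_force: 0.0
[ 48.4  13.4 -23.8   0.  -52.8 -78.4]
post 393 0.03562925426592406 ((432.562255859375, 245.87351989746094), (16.625539779663086, 15.448816299438477), 60.355316162109375)
foot 1057 0.009650352735340928 ((432.2646484375, 245.96278381347656), (38.900299072265625, 38.95270919799805), 72.95887756347656)
160 419 130 421
```

View pics/w4c.png

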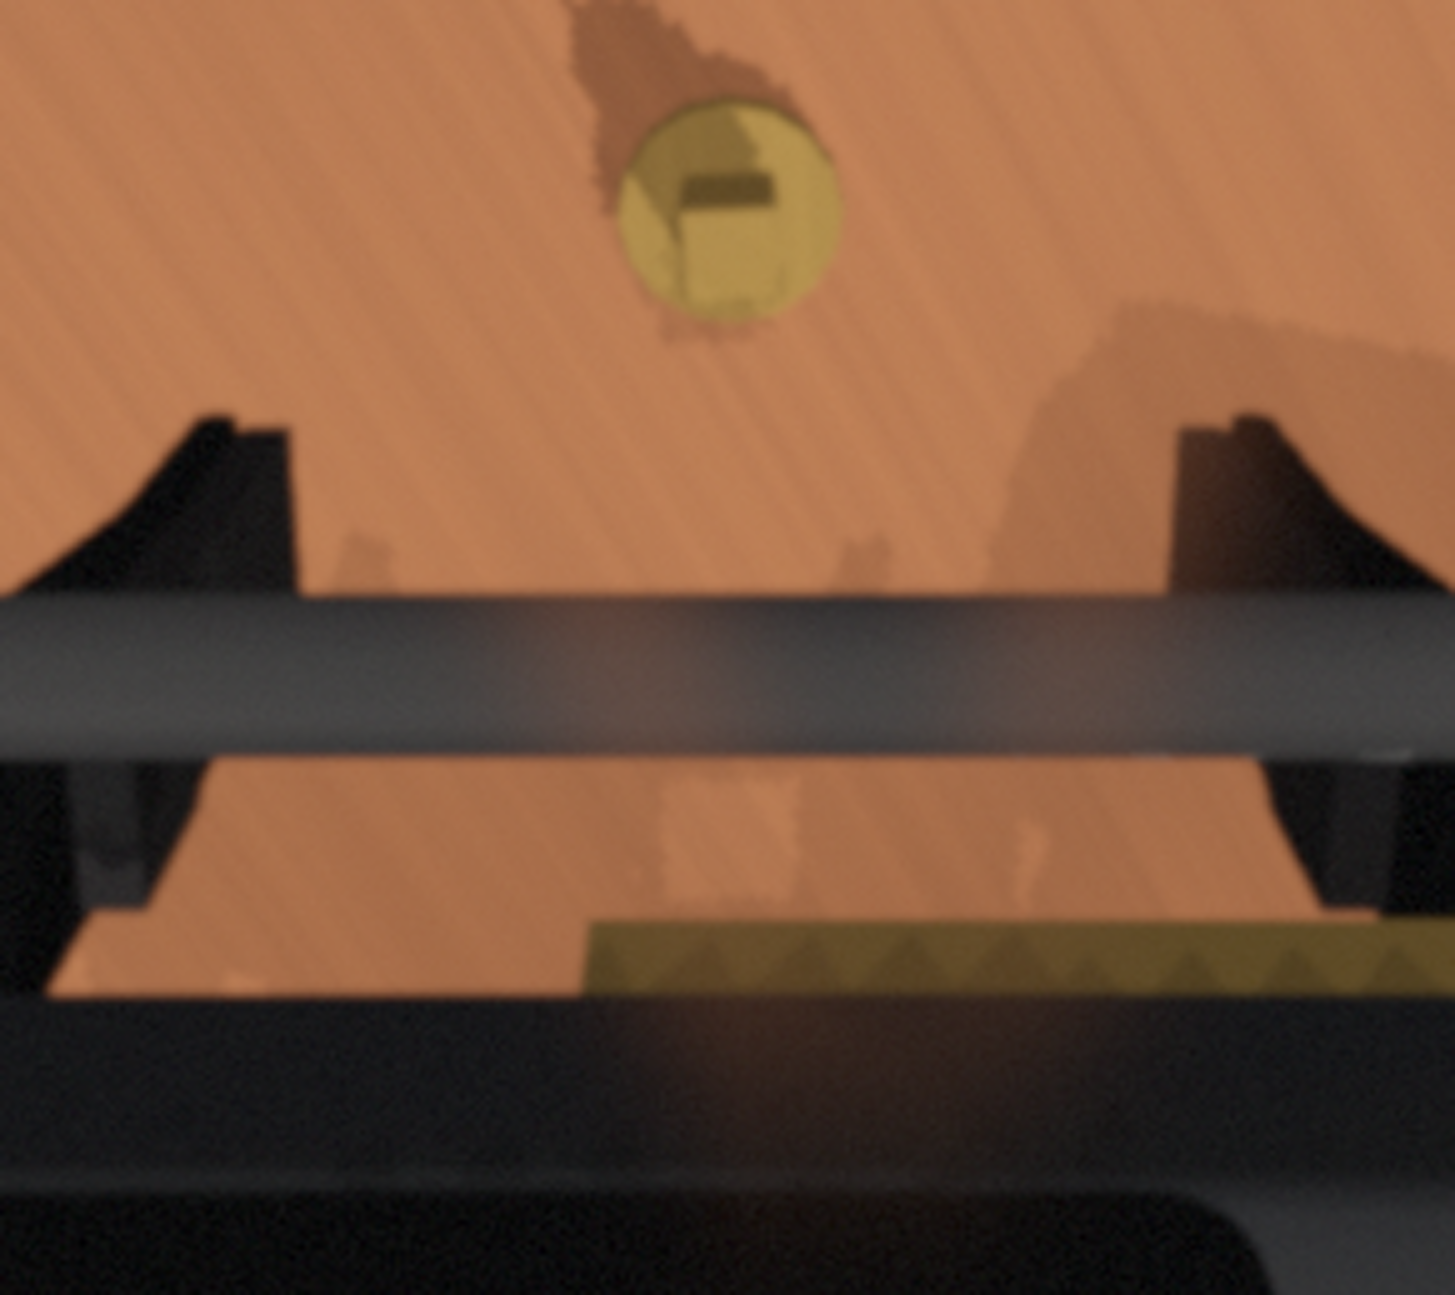

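The post, in the crop at (730,260), is square to the fingers within about 2°. The guide is centred at (0.432, 0.2455). Next I grasp it.

```bash
python3 steer.py '[0.6,-0.003,-0.001,0.03,0,0,-1.5,0.6,-0.003,-0.001,0.065,0,0,-1.5,0.6,-0.003,-0.001,0.095,0,0,-1.5,0.6,-0.003,-0.001,0.115,0,0,-1.5,0.6,-0.003,-0.001,0.126,0,0,-1.5,0.6,-0.003,-0.001,0.134,0,0,-1.5,0.6,-0.003,-0.001,0.134,0,0,-1.5]'
python3 steer.py '[0,0,0,0,0,0,0,0,0,0,0,0,0,0,0,0,0,0,0,0,0,0,0,0,0,0,0,0,0,0,0,0,0,0,0,0,0,0,0,0,0,0,0,0,0,0,0,0,0]'
python3 steer.py '[0,0,0,-0.02,0,0,0,0,0,0,-0.05,0,0,0,0,0,0,-0.085,0,0,0,0,0,0,-0.115,0,0,0,0,0,0,-0.13,0,0,0,0,0,0,-0.13,0,0,0]'
python3 -c "
from h import *
plan((.489,-.0145,.145,180))"
```

```text
time_s: 16.5
tcp_pos: [0.432, 0.2456, 0.0142]
ee_rot: [[-0.478, -0.878, -0.001], [-0.878, 0.478, -0.001], [0.001, 0.0, -1.0]]
wrist_force: [-0.7, 0.1, 0.4]
gripper_width: 0.607
gripper_force: 0.0
time_s: 17.2
tcp_pos: [0.4319, 0.2463, 0.0148]
ee_rot: [[-0.478, -0.878, 0.0], [-0.878, 0.478, 0.0], [-0.0, -0.0, -1.0]]
wrist_force: [-0.5, 0.4, 2.1]
gripper_width: 0.18
gripper_force: 30.0
time_s: 17.8
tcp_pos: [0.4328, 0.2471, 0.1467]
ee_rot: [[-0.478, -0.879, 0.004], [-0.879, 0.478, 0.004], [-0.005, -0.001, -1.0]]
wrist_force: [0.4, 1.0, -1.8]
gripper_width: 0.185
gripper_force: 30.0
shift [ 0.203  -0.1743  0.0009] rz -28.5 dist 0.268
```

```bash
python3 steer.py '[0,0.02,-0.017,0,0,0,6,0,0.05,-0.043,0,0,0,14,0,0.08,-0.069,0,0,0,22,0,0.11,-0.095,0,0,0,30,0,0.14,-0.12,0,0,0,38,0,0.17,-0.146,0,0,0,46,0,0.192,-0.165,0,0,0,54,0,0.203,-0.174,0,0,0,61.5]'
python3 steer.py '[0,0,0,0,0,0,0,0,0,0,0,0,0,0]'
python3 -c "
from h import *
plan((.489,-.0145,.0615,90))"
```

```text
time_s: 18.6
tcp_pos: [0.4867, -0.0177, 0.1426]
ee_rot: [[-1.0, 0.009, -0.004], [0.009, 1.0, -0.001], [0.004, -0.001, -1.0]]
wrist_force: [0.4, 0.1, -0.9]
gripper_width: 0.18
gripper_force: 30.0
time_s: 18.8
tcp_pos: [0.4869, -0.0156, 0.1432]
ee_rot: [[-1.0, -0.0, -0.003], [-0.0, 1.0, -0.0], [0.003, -0.0, -1.0]]
wrist_force: [0.1, 0.2, -0.9]
gripper_width: 0.183
gripper_force: 30.0
shift [-0.0023  0.0011  0.0817] rz 0.0 dist 0.082
```

```bash
python3 steer.py '[0,-0.002,0.001,0.01,0,0,0,0,-0.002,0.001,0.03,0,0,0,0,-0.002,0.001,0.05,0,0,0,0,-0.002,0.001,0.065,0,0,0,0,-0.002,0.001,0.075,0,0,0,0,-0.002,0.001,0.08,0,0,0,0,-0.002,0.001,0.081,0,0,0,0,-0.002,0.001,0.081,0,0,0]'
python3 steer.py '[0,0,0,0.001,0,0,0,0,0,0,0.001,0,0,0]'
```

```text
time_s: 19.6
tcp_pos: [0.4901, -0.0141, 0.0638]
ee_rot: [[-1.0, 0.0, 0.001], [0.0, 1.0, 0.0], [-0.001, 0.0, -1.0]]
wrist_force: [0.8, -0.7, -0.9]
gripper_width: 0.18
gripper_force: 30.0
time_s: 19.8
tcp_pos: [0.49, -0.0143, 0.063]
ee_rot: [[-1.0, 0.001, 0.001], [0.001, 1.0, 0.0], [-0.001, 0.0, -1.0]]
wrist_force: [0.4, 0.7, -1.4]
gripper_width: 0.182
gripper_force: 30.0
```

```bash
python3 steer.py '[0,0,0,0.001,0,0,0,0,0,0,0.002,0,0,0,0,0,0,0.002,0,0,0]'
```

```text
time_s: 20.1
tcp_pos: [0.4899, -0.0143, 0.0608]
ee_rot: [[-1.0, 0.001, 0.0], [0.001, 1.0, 0.0], [-0.0, 0.0, -1.0]]
wrist_force: [-0.4, -0.4, 0.6]
gripper_width: 0.184
gripper_force: 30.0
```

```bash
python3 steer.py '[0.5,0,0,0,0,0,0,0.5,0,0,0,0,0,0,0.5,0,0,0,0,0,0,0.5,0,0,0,0,0,0,0.5,0,0,0,0,0,0]'
python3 steer.py '[0.5,0,0,-0.02,0,0,0,0.5,0,0,-0.05,0,0,0,0.5,0,0,-0.085,0,0,0,0.5,0,0,-0.12,0,0,0,0.5,0,-0.04,-0.14,0,0,0,0.5,0,-0.085,-0.14,0,0,0,0.5,0,-0.13,-0.14,0,0,0,0.5,0,-0.17,-0.14,0,0,0]'
python3 steer.py '[0.5,0,-0.04,0,0,0,0,0.5,0,-0.08,0,0,0,0,0.5,0,-0.1,0,0,0,0,0.5,0,-0.1,0,0,0,0]'
python3 - <<'E'
from h import *
c=save('top','top5.png');s=save('scene','scene5.png')
f=lambda i:cv2.resize(i[:,:,::-1],(390,390),interpolation=cv2.INTER_CUBIC)
cv2.imwrite('pics/fin.png',np.hstack([f(c['pixels'][150:260,250:360]),f(s['pixels'][165:275,205:315])]))
P=cloud(c);Z=P[:,:,2];n=(abs(P[:,:,0]-.527)<.08)&(abs(P[:,:,1]+.0145)<.06)
m=n&(abs(Z-.046)<.005);q=P[m];A=np.c_[q[:,0]-.527,q[:,1]+.0145,np.ones(len(q))];print(np.linalg.lstsq(A,q[:,2],rcond=None)[0],cv2.minAreaRect((q[:,:2]*1000).astype(np.float32)))
for lo,hi in((.052,.061),(.079,.088)):
    q=P[n&(Z>lo)&(Z<hi)];print(len(q),np.median(q,0).round(4))
E
```

```text
time_s: 20.6
tcp_pos: [0.4897, -0.0144, 0.0605]
ee_rot: [[-1.0, 0.001, -0.0], [0.001, 1.0, 0.0], [0.0, 0.0, -1.0]]
wrist_force: [0.1, 0.3, -0.1]
gripper_width: 0.481
gripper_force: 0.0
time_s: 21.4
tcp_pos: [0.4893, -0.186, 0.2009]
ee_rot: [[-1.0, 0.001, 0.001], [0.001, 1.0, -0.0], [-0.001, -0.0, -1.0]]
wrist_force: [1.1, 0.7, -1.0]
gripper_width: 0.504
gripper_force: 0.0
time_s: 21.8
tcp_pos: [0.489, -0.2866, 0.1999]
ee_rot: [[-1.0, 0.005, -0.001], [0.005, 1.0, 0.0], [0.001, 0.0, -1.0]]
wrist_force: [-0.6, 0.3, 0.1]
gripper_width: 0.499
gripper_force: 0.0
[-0.00046321  0.00050952  0.04515063] ((526.989013671875, -14.377655029296875), (159.99227905273438, 117.30311584472656), 0.13511167466640472)
203 [ 0.4885 -0.0154  0.0553]
141 [ 0.5239 -0.0154  0.0806]
```

View pics/fin.png

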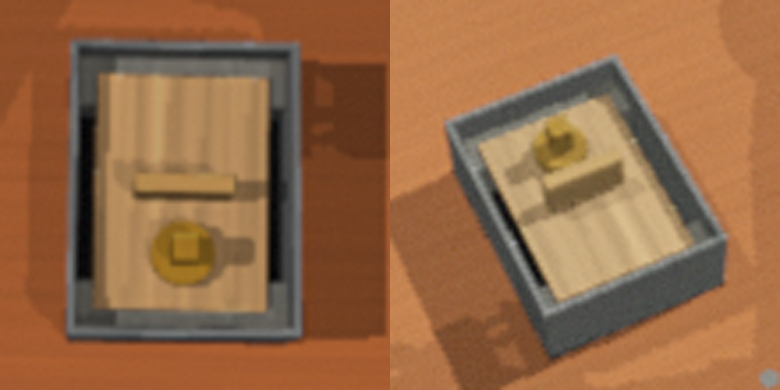

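The divider lies level on both ledges, at about (185,190) in the left crop. The guide stands upright beside its bar at (183,250), and the arm is clear.

```bash
python3 -c "
from station import r, sensors, capture
print(r.finish_job())"
```

```text
the job is handed in; nothing more can be done
None
```

I packed the box and handed the job in at about 22 s: the plate is flat in the well, the divider is level on both ledges, and the guide stands upright beside the grip bar with the arm clear.

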